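# Load a board in the test bed under lock-out and switch the bench back on

## Robot

A 7-joint arm with a two-finger parallel gripper is mounted at the origin on the work surface. World frame = base frame: x ahead of the robot, y to its left, z up, the work surface at z = 0. Lengths are in mm, angles in rad, forces in N, time in s.
With the tool pointing down it reaches from about 400 to 875 mm from the base axis. Payload 19.3 kg.
Tool frame: the origin (TCP) lies at the very end of the fingers, on their centre line; the grasp point (between the pads) lies 19 mm behind it (grip_point_offset is the z of the grasp point in the tool frame, in mm); z points along the fingers, y is the line along which they close (so a half turn about z gives the same grasp; the last joint's range is limited). The gripper opens to 85 mm and grips with 20 to 120 N. Pads are 22 mm wide; open, the fingers measure 114 mm over their backs; the gripper's body (76 mm by 85 mm) begins 54 mm behind the grasp point. The pads swing forward as they close: fully open they stand 13 mm farther back than shut.
Start: joints at [1.174, 0.521, -0.036, 1.599, 0.021, 1.021, -0.113], TCP at [200.605, -591.922, 208.991] pointing down, gripper open.
Joint ranges: [-2.91, 2.91], [-0.3, 2.13], [-1.5, 1.42], [0.17, 2.43], [-1.26, 4.41], [0.16, 1.93], [-2.52, 2.52]. Speed limits (rad/s): [1.89, 1.89, 2.39, 2.39, 3.01, 3.01, 3.01].

## Interface

Orientations are given as a 3x3 rotation matrix whose columns are the frame's x, y, z axes.
In Python, from workcell import movep, movel, goto_joints, open_gripper, clamp, wait, inverse_kinematics, read_state, camera, PlanningError, finish_job, grip_point_offset gives the robot as it stands. Calls block until the motion is done:
- movep(position, orientation): joint-space move of the TCP to a pose.
- movel(position, frame=None, max_speed=150, guard=None): straight line of the TCP; frame=None keeps the orientation; max_speed is the mean speed in mm/s. With guard (N) it stops when the force on the tool has changed by that much, and returns True; else False.
- goto_joints(angles): joint-space move.
- open_gripper() and clamp(): open the fingers fully, or close them until they stop; the grip force is fixed at half the most.
- wait(seconds).
- inverse_kinematics(position, orientation): joint angles nearest the present ones, or None.
- read_state(): the state.
- camera(name): name is "side" or "top" or "wrist"; returns a dict with "image" (480x640x3 uint8, blue, green, red), "range_z" (480x640 float32, mm along the optical axis (not along the pixel's ray), 0 where there is no reading), "fx", "fy", "cx", "cy" (pixels), "cam_to_world" (4x4, takes a point from camera to world coordinates). Camera axes: x right, y up, looking along -z (the intrinsics and any distortion apply to the point x, -y, -z); pixel columns grow to the right and rows downward; lengths in mm; the calibration is good to about 2 mm. A picture is of the moment at which its call begins.
A pose or a line that the arm cannot do raises PlanningError and nothing moves.
- finish_job(): hands the job in; it is judged then, once.
The state is a dict: "time": time; "qpos": joint angles; "qvel": joint speeds; "joint_efforts": joint torques, N m; "eef_pos": TCP position; "tool_rot": TCP orientation; "ft_force": force on the tool from outside, world axes, zero at the start; "torque": the same for the moment, N m; "finger_gap": finger opening in mm; "gripper_force": force on a finger pad.
Only numpy, scipy, OpenCV 4.12 (cv2) and the standard library are available. Lean on these libraries where they do the work, as an engineer would, in place of code of your own. Each camera call takes 0.05 s, during which the arm holds its last target. There are 200 camera calls.

## Task

The test bench is live: first turn the red isolator handle on the sloping box to off. Then lay the circuit board with the finned heat sink flat inside the rim of the test bed, swing the lamp on its stiff arm until its round head is centred over the bed, and only then turn the isolator fully back to on. Leave the other loose things on the bench where they are.

Things in the scene. Friction and masses are not known exactly. Their poses are not given: they have to be found in the camera images.
- isolator_box: grey fixed box, footprint 170 x 145 mm, up to 170 mm high; its yellow-plated 180 x 145 mm face slopes 35 degrees (0.61 rad), low edge to the box's -x (roughly the robot). Origin under its middle on the table, z up. Face centre at (-0.017, 0, 0.117) m in this frame, outward normal (-0.573, 0, 0.820); the handle turns about that normal
- isolator (a joint): rotary handle, rad: 0 = off (white-marked pointer end at the red mark, to the left seen from the robot), 1.4 = on (pointer up the slope at the green mark). Off to on is clockwise as one looks at the face. An over-centre mechanism inside snaps it to the nearer end stop; it takes about 0.2 N m
- isolator_grip (a point): on the handle's axis at grip height, 34 mm out from the face. z = outward normal (turning axis), x = along the bar to its pointer end; turns with it. Red bar 14 mm thick (y), 84 mm long (x -34 to +50 mm), from 10 to 50 mm off the face, on a black disc 60 mm across, 12 mm high
- board: the board to test: black carrier with green board, 130 (x) x 80 (y) x 8 mm, with a finned aluminium heat sink in the middle, 60 (x) x 36 mm (y), from 8 to 50 mm above the underside; grip across the 36 mm. Parts up to 24 mm high only at the short ends. Loose, about 0.25 kg. Origin at the centre of the underside, z up
- test_bed: fixed block 118 (x) x 168 mm (y), blue floor 24 mm above the table in a white rim 8 mm high, 94 (x) x 144 mm (y) inside: the board fits with its long side along y, either way round, 7 mm to spare all round. Origin under the centre, z up. The lamp post (20 mm thick, top at 0.155 m) stands at x = +0.15 m, y = 0 of this frame
- bed_floor (a point): centre of the bed's blue floor, 24 mm above the table; axes as the test bed's
- lamp (a joint): swing of the lamp arm about its upright post, rad: 0 = head right over the middle of the bed; it grows as the head swings away to the bed's +y side (clockwise from above). Limits -0.35 and 1.8. Stiff: about 2.5 N at the head moves it and it stays where it is left
- lamp_grip (a point): middle of the upright orange grip post (22 mm thick, from 0.175 to 0.220 m above the table) on the centre of the lamp's round white head (90 mm across, 20 mm thick, underside 0.155 m up); 150 mm from the lamp's hinge axis
- lamp_hinge (a point): point on the upright hinge axis of the lamp arm, at the height of lamp_grip
- bowl: bystander: steel bowl, 90 mm across, 40 mm high; origin at the centre of its underside
- screwdriver: bystander: red-handled screwdriver, 180 mm long, lying along its x axis; origin under its middle
- flux: bystander: upright amber bottle, 44 mm across, 100 mm high; origin at the centre of its underside
- spool: bystander: upright blue spool, 60 mm across, 46 mm high; origin at the centre of its underside
- tray: bystander: black open tray, 120 x 90 x 30 mm; origin at the centre of its underside
- brush: bystander: brush, 170 mm long, lying along its x axis; origin under its middle
- bare_board: bystander: bare flat green board without heat sink, 120 x 75 x 5 mm; origin at the centre of its underside

How it is judged (in metres and radians):
On the way, in this order (a step that is already met when the one before it is completed fails the run):
1. the isolator is turned to off (value of joint isolator below 0.15 rad), for 0.2 s.
2. with the isolator off, the board lies flat inside the rim of the test bed (value of joint isolator below 0.15 rad and x of board in the frame of bed_floor between -0.012 and 0.012 m and y of board in the frame of bed_floor between -0.012 and 0.012 m and z of board in the frame of bed_floor between -0.004 and 0.004 m and angle between board's own z axis and vertical below 0.06 rad and angle between the x axis of board and the y axis of bed_floor, either way round below 0.2 rad and linear speed of board below 0.02 m/s), for 0.2 s.
3. with the isolator still off, the lamp head stands over the bed, with the board in it (all of step 2 and horizontal distance between lamp_grip and bed_floor below 0.03 m and not (velocity of joint lamp above 0.05 rad/s) and velocity of joint lamp above -0.05 rad/s), for 0.2 s.
4. the isolator is turned back to on (value of joint isolator above 1.25 rad), for 0.2 s.
At the end, for the whole second after the job is handed in: The isolator is on (within 0.15 rad of its on stop); the board lies flat and still on the bed's floor inside the rim, within 12 mm of the middle and squared to it within 0.2 rad, either way round; the lamp head is at rest within 30 mm of straight above the bed's middle (value of joint isolator above 1.25 rad and x of board in the frame of bed_floor between -0.012 and 0.012 m and y of board in the frame of bed_floor between -0.012 and 0.012 m and z of board in the frame of bed_floor between -0.004 and 0.004 m and angle between board's own z axis and vertical below 0.06 rad and angle between the x axis of board and the y axis of bed_floor, either way round below 0.2 rad and linear speed of board below 0.02 m/s and horizontal distance between lamp_grip and bed_floor below 0.03 m and not (velocity of joint lamp above 0.05 rad/s) and velocity of joint lamp above -0.05 rad/s); the robot touches nothing.
It fails at once if another loose thing (bowl, screwdriver, bottle, spool, tray, brush or bare board) is moved by more than 30 mm (distance of any of bowl, screwdriver, flux, spool, tray, brush, bare_board from where it was at the start of the episode above 0.03 m).
It also fails if it takes over 72 s, if anything falls off the work surface, if the arm or the gripper's body presses on something with over 40 N, if the wrist force passes 120 N, or if a joint passes its speed limit or range.

## Working session

There is one attempt and no reset: what is moved stays moved. The work goes in short steps, each a Python script; the robot and the scene stay as the last script left them, time stands still between calls to the robot, and variables do not carry over. Pictures are saved under pics/ and viewed, at most 10 in all, crops included, and the job is handed in when it is done.

```bash
mkdir -p pics; ls
cat > h.py <<'E'
import numpy as np, cv2, json
from workcell import *
def grab(name, tag):
    c=camera(name); cv2.imwrite(f'pics/{tag}.png',c['image']); np.savez(f'pics/{tag}.npz',**c); return c
def load(tag): return np.load(f'pics/{tag}.npz')
def cloud(c):
    v,u=np.mgrid[0:480,0:640]; z=c['range_z'].astype(float)
    P=np.stack([(u-c['cx'])/c['fx']*z,-(v-c['cy'])/c['fy']*z,-z,np.ones_like(z)],-1)
    return (P@c['cam_to_world'].T)[...,:3]
def ray(c,u,v):
    T=c['cam_to_world']; d=T[:3,:3]@np.array([(u-c['cx'])/c['fx'],-(v-c['cy'])/c['fy'],-1]); return T[:3,3],d
def onplane(c,u,v,z):
    o,d=ray(c,u,v); return o+d*(z-o[2])/d[2]
E
python3 - <<'E'
from h import *
s=read_state(); print({k:np.round(v,3).tolist() for k,v in s.items()}, grip_point_offset)
for n in ('top','side'):
    c=grab(n,n+'0'); print(n,c['fx'],c['cx'],c['cy'],np.round(c['cam_to_world'],3).tolist(), (c['range_z']>0).mean(), [k for k in c])
E
```

```text
pics
{'time': 0.0, 'qpos': [1.174, 0.522, -0.036, 1.6, 0.021, 1.021, -0.113], 'qvel': [-0.001, 0.001, -0.001, -0.001, 0.0, 0.001, -0.002], 'joint_efforts': [0.003, -92.709, 1.98, -36.993, 0.018, 0.008, -0.0], 'eef_pos': [200.46, -591.587, 208.415], 'tool_rot': [[0.947, 0.321, -0.0], [0.321, -0.947, 0.001], [-0.0, -0.001, -1.0]], 'ft_force': [-0.115, 0.913, 0.113], 'torque': [-0.021, 0.013, 0.012], 'gripper_force': 0.0, 'finger_gap': 85.69} -18.700000000000003
top 439.43608878179697 324.4239402983375 238.74639199292585 [[0.02, 0.984, -0.179, 380.436], [-1.0, 0.023, 0.014, -7.42], [0.018, 0.179, 0.984, 1061.947], [0.0, 0.0, 0.0, 1.0]] 0.996201171875 ['image', 'range_z', 'fx', 'fy', 'cx', 'cy', 'cam_to_world']
side 499.99365470818003 316.4478601372931 242.47790986420802 [[-0.769, 0.487, -0.413, 37.592], [-0.639, -0.577, 0.509, 624.728], [0.01, 0.656, 0.755, 1071.232], [0.0, 0.0, 0.0, 1.0]] 0.9958626302083333 ['image', 'range_z', 'fx', 'fy', 'cx', 'cy', 'cam_to_world']
```

View pics/top0.png

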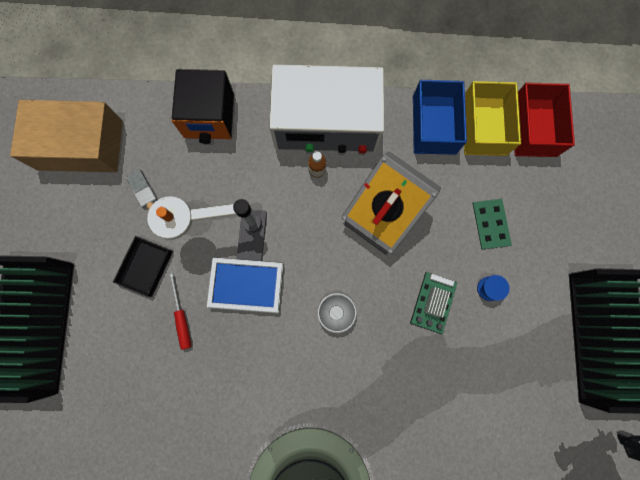

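View pics/side0.png

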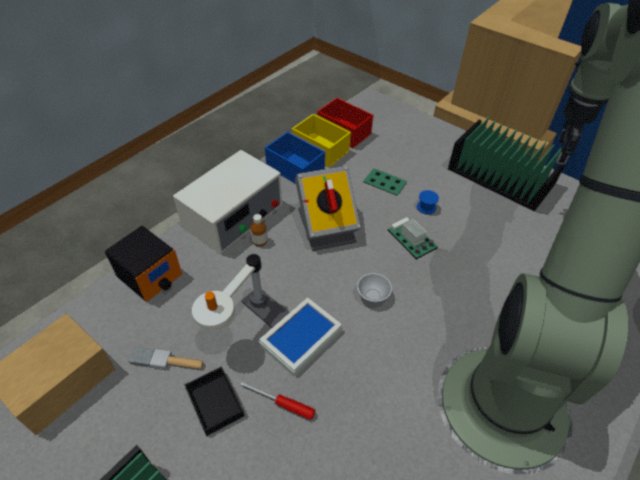

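The top view shows the isolator near (390,205) with its pointer up-slope (on), the board at (435,300), the bed at (246,286), the lamp head at (168,217) and its post at (243,210). The side view agrees, with the isolator at (329,200), the board at (412,237) and the lamp grip at (211,300). Next I'll measure these in both views.

```bash
cat > m.py <<'E'
from h import *
def rect(xy):
    r=cv2.minAreaRect(xy.astype(np.float32)); b=cv2.boxPoints(r); e=[b[1]-b[0],b[2]-b[1]]
    i=int(np.linalg.norm(e[1])>np.linalg.norm(e[0])); l=e[i]
    return np.round(r[0],1),np.round(sorted(r[1]),1),round(float(np.arctan2(l[1],l[0])%np.pi),3)
def big(m):
    n,l,s,_=cv2.connectedComponentsWithStats(m.astype(np.uint8)); return l==1+np.argmax(s[1:,4])
def box(u0,u1,v0,v1):
    m=np.zeros((480,640),bool); m[v0:v1,u0:u1]=1; return m
R={'top':dict(iso=(335,445,145,255),bed=(200,290,250,320),board=(405,465,262,340),lamp=(140,195,190,240),post=(228,270,195,220)),
   'side':dict(iso=(290,365,160,255),bed=(255,345,295,375),board=(383,442,212,262),lamp=(185,235,285,330),post=(244,265,250,275))}
if __name__=='__main__':
  for n in ('top','side'):
    c=load(n+'0'); P=cloud(c); H=cv2.cvtColor(c['image'],cv2.COLOR_BGR2HSV).astype(int); h,s,v=H[...,0],H[...,1],H[...,2]
    b={k:box(*q) for k,q in R[n].items()}; print('==',n)
    y=big(b['iso']&(h>15)&(h<35)&(s>150)&(v>80)); p=P[y]; p0=np.median(p,0)
    for _ in range(3):
        q=p-p0; w=np.linalg.svd(q-q.mean(0),full_matrices=False)[2][2]; w*=np.sign(w[2]); d=(q-q.mean(0))@w; p=p[abs(d)<3*d.std()+.5]
    print('yellow normal',np.round(w,3),'tilt',np.degrees(np.arccos(w[2])),'std',d.std(),'mean',p.mean(0).round(1))
    hx=-w[:2]/np.hypot(*w[:2]); yaw=np.arctan2(hx[1],hx[0]); ex=np.array([w[2]*hx[0],w[2]*hx[1],np.hypot(*w[:2])]); ey=np.cross(w,ex)
    O=p.mean(0); r=cv2.minAreaRect(np.c_[(p-O)@ex,(p-O)@ey].astype(np.float32)); print('yaw',yaw,'yellow rect',r,'centre',(O+ex*r[0][0]+ey*r[0][1]).round(1))
    red=big(b['iso']&((h<8)|(h>172))&(s>150)&(v>60)); q=(P[red]-O); hh=q@w; t=q[hh>40]; print('bar h',np.percentile(hh,[5,50,95]).round(1),'top rect (ex,ey)',rect(np.c_[t@ex,t@ey]))
    k=b['iso']&(v<45); q=P[k]-O; q=q[(abs(q@w-12)<3)]; print('disc',len(q),rect(np.c_[q@ex,q@ey]))
    m=big(b['bed']&(h>100)&(h<130)&(s>120)&(v>60)); p=P[m]; print('bed floor z',np.median(p[:,2]),rect(p[abs(p[:,2]-np.median(p[:,2]))<4][:,:2]))
    p=P[b['bed']&(v>150)&(s<60)]; p=p[abs(p[:,2]-32)<5]; print('rim z',np.median(p[:,2]),rect(p[:,:2]))
    p=P[b['board']]; t=p[(p[:,2]>40)&(p[:,2]<60)]; print('sink z',np.percentile(t[:,2],[50,90]),len(t),rect(t[:,:2]))
    g=b['board']&(h>55)&(h<90)&(s>80); p=P[g]; p=p[(p[:,2]>3)&(p[:,2]<14)]; print('green z',np.median(p[:,2]),rect(p[:,:2]))
    m=big(b['lamp']&(h>5)&(h<20)&(s>150)&(v>80)); p=P[m]; p=p[p[:,2]>170]; t=p[p[:,2]>np.percentile(p[:,2],90)-4]; print('orange z',np.percentile(p[:,2],[5,95]),'top',rect(t[:,:2]),len(t))
    m=b['lamp']&(v>140)&(s<50); p=P[m]; p=p[abs(p[:,2]-175)<6]; print('head',np.median(p[:,2]),cv2.minEnclosingCircle(p[:,:2].astype(np.float32)))
    p=P[b['post']&(v<60)]; zt=np.percentile(p[:,2],90); p=p[p[:,2]>zt-6]; print('post top',zt,rect(p[:,:2]))
E
python3 m.py
```

```text
== top
yellow normal [0.414 0.909 0.057] tilt 86.72886344474644 std 39.67615130194843 mean [ 631.3 -160.5  121.7]
yaw -1.997978939918417 yellow rect ((456.3550109863281, -104.78662109375), (154.91412353515625, 1019.1759033203125), 77.3821029663086) centre [ 525.1 -140.8  577.3]
bar h [ 0.8  9.3 16.1] top rect (ex,ey) (array([ 936.7, -291.7]), array([0., 0.]), 0.0)
disc 45 (array([-42.9, -29.9]), array([ 27.6, 156.3]), 0.646)
bed floor z 24.401969706339514 (array([455.7, 162.9]), array([ 91.8, 142.3]), 1.516)
rim z 31.840726020255943 (array([456. , 162.5]), array([114.7, 164.9]), 1.515)
sink z [46.94397076 49.97668923] 303 (array([ 424.9, -287.2]), array([37.4, 59.1]), 2.839)
green z 7.89259916711535 (array([ 424.4, -286.7]), array([ 78.9, 127.6]), 2.835)
orange z [216.67223583 222.25802008] top (array([580.6, 301.5]), array([17.7, 18.6]), 0.814) 77
head 174.72402629918832 ((583.1537475585938, 297.714111328125), 48.73548126220703)
post top 182.56069993718353 (array([604.6, 153.3]), array([30.4, 30.5]), 2.394)
== side
yellow normal [-0.466  0.332  0.82 ] tilt 34.89174839203206 std 2.61
[... 252 characters left out ...]
ray([-113.5,  130.1]), array([ 51.5, 383.5]), 2.285)
disc 129 (array([4.1, 0.1]), array([49.9, 57.7]), 1.747)
bed floor z 24.04016604930166 (array([458.5, 161.5]), array([ 90.4, 141. ]), 1.517)
rim z 31.498004351154123 (array([456.3, 163.6]), array([115.9, 166.2]), 1.511)
sink z [45.3177106  48.88747459] 235 (array([ 425.1, -285.3]), array([39.4, 64.4]), 2.816)
green z 7.256396757180937 (array([ 423. , -283.7]), array([ 79.8, 127.2]), 2.823)
orange z [183.94176687 220.75156768] top (array([580.2, 304.7]), array([16.7, 20. ]), 2.429) 57
head 174.4844305566869 ((580.6680908203125, 289.228515625), 58.32211685180664)
post top 182.1180306936466 (array([331.7, 390.5]), array([ 29.5, 751.4]), 2.43)
```

```bash
cat > iso.py <<'E'
from m import *
for n in ('top','side'):
    c=load(n+'0'); P=cloud(c); H=cv2.cvtColor(c['image'],cv2.COLOR_BGR2HSV).astype(int); h,s,v=H[...,0],H[...,1],H[...,2]
    b=box(*R[n]['iso']); ok=b&(abs(P[...,2]-110)<80)&(abs(P[...,0]-630)<160)
    p=P[ok&(h>15)&(h<35)&(s>150)&(v>80)]
    for _ in range(6):
        O=p.mean(0); w=np.linalg.svd(p-O,full_matrices=False)[2][2]; w*=np.sign(w[2]); d=(p-O)@w; p=p[abs(d)<max(2,2.5*np.median(abs(d)))]
    hx=-w[:2]/np.hypot(*w[:2]); ex=np.array([w[2]*hx[0],w[2]*hx[1],np.hypot(*w[:2])]); ey=np.cross(w,ex)
    g=lambda q:np.c_[q@ex,q@ey]
    print(n,w.round(3),np.degrees(np.arccos(w[2])).round(2),'yaw',np.arctan2(hx[1],hx[0]).round(4),len(p),d.std().round(2))
    r=rect(g(p-O)); print('yellow',r,(O+ex*r[0][0]+ey*r[0][1]).round(1))
    red=big(ok&((h<8)|(h>172))&(s>150)&(v>60)); q=P[red]-O; q=q[(q@w>5)]; t=q[q@w>44]; print('bar h',np.percentile(q@w,[5,50,95]).round(1),'top',len(t),rect(g(t)), 'all',rect(g(q)))
    wh=P[b&(s<60)&(v>150)]-O; wh=wh[abs(wh@w-50)<6]; print('white',len(wh),g(wh).mean(0) if len(wh) else '')
    al=P[ok]-O; al=al[abs(al@w-50)<5]; rr=rect(g(al)); print('bartop all',rr, (O+ex*rr[0][0]+ey*rr[0][1]+50*w).round(1))
    q=P[ok&(v<60)]-O; q=q[abs(q@w-12)<3]; cc=cv2.minEnclosingCircle(g(q).astype(np.float32)); print('disc',len(q),cc,(O+ex*cc[0][0]+ey*cc[0][1]).round(1))
E
python3 iso.py
```

```text
top [-0.469  0.334  0.818] 35.12 yaw -0.6184 2285 1.21
yellow (array([-3.1,  0.6]), array([123.8, 150.4]), 3.139) [ 630.1 -158.6  116.9]
bar h [44.4 49.  51.6] top 152 (array([-7.9,  0.9]), array([13.9, 54. ]), 3.14) all (array([-7.9,  1.6]), array([15.6, 54. ]), 3.138)
white 62 [33.84345405  0.41717453]
bartop all (array([6.5, 0.8]), array([13.9, 82.9]), 3.14) [ 613.2 -146.3  163.3]
disc 321 ((-1.988921046257019, 1.078474760055542), 30.168926239013672) [ 631.1 -158.7  117.5]
side [-0.465  0.331  0.821] 34.79 yaw -0.6182 1513 1.92
yellow (array([ 3.9, -2.3]), array([124.1, 148.8]), 3.135) [ 630.8 -158.   116.7]
bar h [11.5 45.8 51.4] top 104 (array([-2.2, -2. ]), array([14.3, 54.7]), 0.014) all (array([ 5.3, -7. ]), array([25.8, 72.2]), 0.006)
white 36 [38.74946137 -1.73046419]
bartop all (array([11.4, -1.8]), array([14.3, 82. ]), 0.014) [ 612.9 -144.6  162.1]
disc 138 ((2.659907579421997, 0.8922761678695679), 31.78309440612793) [ 631.8 -154.8  116. ]
```

```bash
cat > plan.py <<'E'
from h import *
from scipy.spatial.transform import Rotation as Ro
yaw,t=-0.618,np.radians(35)
hx=np.array([np.cos(yaw),np.sin(yaw),0]); Z=np.array([0,0,1.])
n=-np.sin(t)*hx+np.cos(t)*Z; ex=np.cos(t)*hx+np.sin(t)*Z; ey=np.cross(n,ex)
C=np.array([630.6,-158.2,116.8])
def iso(th,out,sg):  # th = turn CCW from on; out = grasp point height off face
    y=Ro.from_rotvec(n*th).apply(ey)*sg
    return C+n*(out+grip_point_offset), np.c_[np.cross(y,-n),y,-n]
def down(p,ay):  # tool down, y axis at angle ay
    y=np.array([np.cos(ay),np.sin(ay),0]); return np.array(p,float), np.c_[np.cross(y,-Z),y,-Z]
E
python3 - <<'E'
from plan import *
f=lambda a:None if a is None else np.round(a,2).tolist()
for sg in (1,-1):
    for th in (0,.7,1.38):
        for out in (38,160): print('iso',sg,th,out,f(inverse_kinematics(*iso(th,out,sg))))
for k in (0,np.pi):
    print('board',f(inverse_kinematics(*down([424.8,-286.3,16],2.828+np.pi/2+k))))
    print('bed',f(inverse_kinematics(*down([456,162.7,40],1.513+np.pi/2+k))))
    for l in (1.35,.7,0):
        a=3.085-l; print('lamp',l,f(inverse_kinematics(*down([605.3+150*np.cos(a),153.8+150*np.sin(a),184],a+np.pi/2+k))))
E
```

```text
iso 1 0 38 [-0.26, 0.51, 0.28, 2.15, 1.57, 0.23, -0.62]
iso 1 0 160 [0.32, 0.26, -0.56, 2.17, 1.17, 0.62, -0.19]
iso 1 0.7 38 [0.13, 0.5, -0.24, 2.13, 1.56, 0.47, 0.17]
iso 1 0.7 160 [0.29, 0.26, -0.53, 2.18, 1.17, 0.61, 0.51]
iso 1 1.38 38 [-0.02, 0.49, -0.04, 2.14, 1.56, 0.38, 0.83]
iso 1 1.38 160 [0.57, 0.32, -0.87, 2.16, 1.24, 0.73, 1.15]
iso -1 0 38 None
iso -1 0 160 [-0.98, 0.4, 1.06, 2.23, 0.07, 0.21, -2.3]
iso -1 0.7 38 None
iso -1 0.7 160 [-0.85, 0.32, 0.85, 2.22, 0.58, 0.26, -2.1]
iso -1 1.38 38 [0.83, 0.86, -1.28, 2.1, 1.69, 1.16, -2.13]
iso -1 1.38 160 [0.33, 0.27, -0.57, 2.17, 1.17, 0.62, -1.96]
board [0.45, 0.65, 0.03, 2.03, -0.05, 0.46, -1.36]
bed [0.39, 0.98, -1.28, 2.05, 1.12, 1.08, 1.63]
lamp 1.35 [0.12, 0.92, -1.28, 1.5, 0.89, 1.38, 2.09]
lamp 0.7 [-1.15, 0.59, 0.84, 1.83, -0.53, 0.96, -2.41]
lamp 0 [0.09, 0.4, -0.7, 1.96, 0.33, 0.89, -2.42]
board [0.87, 0.7, -0.53, 2.01, 0.61, 0.6, 1.18]
bed [-0.0, 0.64, -0.62, 2.07, 0.63, 0.62, -1.11]
lamp 1.35 [0.07, 0.84, -1.13, 1.5, 0.78, 1.3, -0.98]
lamp 0.7 [0.25, 0.8, -1.32, 1.76, 0.82, 1.26, -0.48]
lamp 0 [0.47, 0.68, -1.35, 1.95, 0.74, 1.14, 0.34]
```

```bash
cat > turn.py <<'E'
from plan import *
def rep(m): s=read_state(); print(m,round(s['time'],2),s['eef_pos'].round(1) if hasattr(s['eef_pos'],'round') else np.round(s['eef_pos'],1),'F',np.round(s['ft_force'],1),'gap',round(float(s['finger_gap']),1),'q',np.round(s['qpos'],2))
def turn(a,b,steps=4,out=38):
    P=lambda th,o:iso(th,o,1)
    movep(*P(a,130)); rep('pre')
    print('guard',movel(P(a,out)[0],frame=P(a,out)[1],max_speed=120,guard=15)); rep('in')
    clamp(); rep('clamped')
    for th in np.linspace(a,b,steps+1)[1:]:
        movel(P(th,out)[0],frame=P(th,out)[1],max_speed=100); rep(f'th {th:.2f}')
    open_gripper(); movel(P(b,130)[0],frame=P(b,130)[1],max_speed=200); rep('out')
E
python3 - <<'E'
from turn import *
turn(0,1.38)
grab('top','top1')
E
```

```text
pre 2.26 [ 578.5 -122.2  208. ] F [-0.  -0.1  0. ] gap 85.3 q [ 0.27  0.32 -0.48  2.17  1.27  0.59 -0.27]
guard False
in 3.17 [ 621.5 -151.7  133. ] F [ 0.1  0.  -0.2] gap 85.3 q [ 0.27  0.52 -0.41  2.12  1.57  0.56 -0.51]
clamped 3.86 [ 620.9 -152.5  132.9] F [-10.7   0.4  11.7] gap 12.2 q [ 0.27  0.52 -0.41  2.13  1.57  0.56 -0.51]
th 0.34 4.35 [ 621.  -152.4  132.9] F [-10.    1.1  10.4] gap 12.0 q [ 0.25  0.51 -0.39  2.13  1.57  0.55 -0.16]
th 0.69 4.84 [ 621.1 -152.2  132.9] F [-9.6  1.6 10.4] gap 11.9 q [ 0.24  0.51 -0.37  2.13  1.57  0.54  0.18]
th 1.03 5.33 [ 621.  -152.1  132.8] F [-9.2  1.4  9.5] gap 11.9 q [ 0.22  0.51 -0.34  2.13  1.57  0.53  0.52]
th 1.38 5.83 [ 621.  -151.9  132.7] F [-9.7  1.7  9.1] gap 11.8 q [ 0.2   0.5  -0.32  2.13  1.57  0.51  0.86]
out 7.13 [ 578.8 -121.6  207.7] F [-0.1  0.5  0.1] gap 85.2 q [ 0.19  0.31 -0.38  2.17  1.25  0.55  1.12]
```

```bash
python3 - <<'E'
from turn import *
movep(*down([424.8,-286.3,190],2.828+np.pi/2)); rep('over')
c=grab('wrist','w1'); grab('side','side1')
from m import rect,box
P=cloud(c); p=P.reshape(-1,3); t=p[(p[:,2]>43)&(p[:,2]<56)&(np.hypot(p[:,0]-425,p[:,1]+286)<60)]; print(len(t),np.median(t[:,2]),rect(t[:,:2]))
E
sed -i "s/+'0')/+T)/; s/^for n in.*/import sys; T=sys.argv[1]\nfor n in ('side',):/" iso.py; python3 iso.py 1
```

```text
over 8.93 [ 424.5 -286.1  189.6] F [ 0.5  0.4 -0.2] gap 85.5 q [-0.23  0.58  1.02  1.95 -0.6   0.96 -0.8 ]
1381 46.658155401463546 (array([ 423.4, -287.5]), array([36., 60.]), 2.832)
side [-0.466  0.331  0.82 ] 34.89 yaw -0.6178 1573 2.13
yellow (array([ 1. , -0.4]), array([124.2, 149.1]), 3.137) [ 630.7 -157.9  116.5]
bar h [11.1 46.7 52.8] top 97 (array([-0.5, -3.5]), array([14.2, 51.7]), 1.393) all (array([7.5, 9.3]), array([25.1, 79.7]), 1.387)
white 42 [ 6.56302966 34.87033835]
bartop all (array([1.5, 8.4]), array([13.8, 80.7]), 1.391) [ 612.8 -134.4  157.8]
disc 144 ((0.047749582678079605, 0.02858840301632881), 29.462858200073242) [ 630.3 -157.1  115.9]
```

View pics/w1.png

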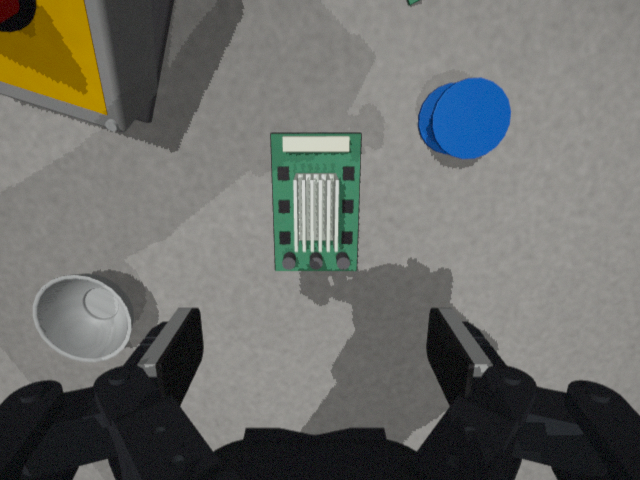

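View pics/side1.png

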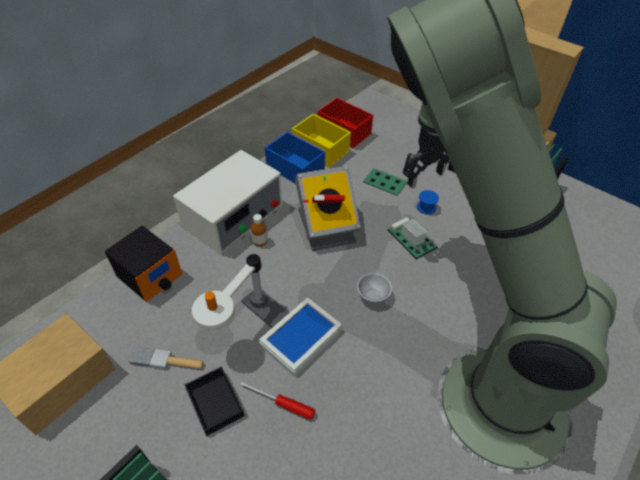

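The isolator bar has turned 1.39 rad and its pointer is now left at the red mark (side view, 320,200), so it is off. The wrist view shows the board square to the fingers with its heat sink centred at about (317,215). I'll pick it up next.

Run:
```python
from turn import *
from m import rect
a=2.830+np.pi/2; p,F=down([424.0,-287.0,16],a)
movel(p,frame=F,max_speed=200,guard=12) and print('guard'); rep('down')
clamp(); rep('clamp')
movel([424,-287,170],max_speed=200); rep('lift')
movep(*down([456,162.7,170],1.513+np.pi/2+np.pi)); rep('over bed')
c=grab('wrist','w2'); grab('side','side2')
q=cloud(c).reshape(-1,3); s=q[(abs(q[:,2]-24)<4)&(abs(q[:,0]-456)<60)&(abs(q[:,1]-163)<85)]; print(len(s))
```

```text
down 10.04 [ 424.3 -287.3   16.7] F [0.7 0.3 1.1] gap 85.7 q [-0.01  0.8   0.7   2.05 -0.9   0.63 -0.56]
clamp 10.58 [ 424.3 -287.    16.6] F [-3.2  3.5 14.7] gap 34.0 q [-0.01  0.8   0.7   2.05 -0.9   0.63 -0.56]
lift 11.5 [ 423.7 -286.5  169.1] F [-0.1  0.1 -4.1] gap 34.1 q [-0.2   0.6   0.99  1.97 -0.64  0.92 -0.77]
over bed 13.15 [456.4 161.6 170. ] F [ 0.4 -0.5 -2.9] gap 35.0 q [-1.02  0.45  0.74  2.03 -0.41  0.81 -0.1 ]
3124
```

View pics/w2.png

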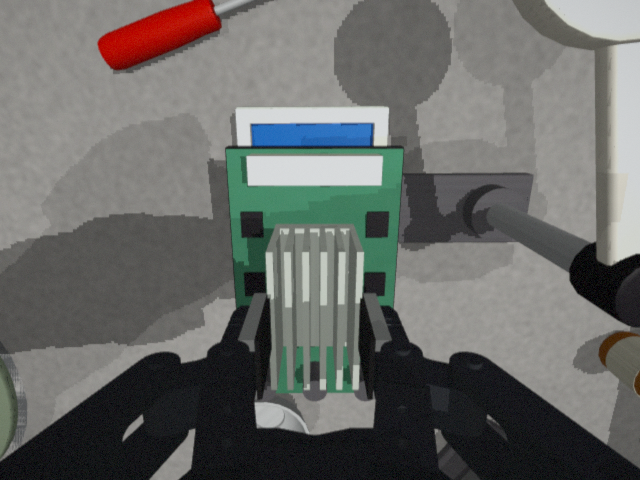

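The board is held, with its far edge at (229,147)–(402,150) over the bed. I'll measure its yaw, tilt and offset in the grip.

Run:
```python
from h import *
for T in('w2','side2'):
    c=load(T); P=cloud(c); H=cv2.cvtColor(c['image'],cv2.COLOR_BGR2HSV).astype(int); h,s,v=H[...,0],H[...,1],H[...,2]
    g=(h>55)&(h<90)&(s>80)&(P[...,2]>120)&(P[...,2]<200)&(abs(P[...,0]-456)<90)&(abs(P[...,1]-163)<110); p=P[g]
    if len(p)<30: print(T,len(p)); continue
    for _ in range(4):
        O=p.mean(0); w=np.linalg.svd(p-O,full_matrices=False)[2][2]; w*=np.sign(w[2]); d=(p-O)@w; p=p[abs(d)<max(1.5,2.5*np.median(abs(d)))]
    y=p[:,1]; print(T,len(p),'normal',w.round(3),'z',O.round(1),'far y',np.percentile(y,[.5,99.5]).round(1))
    for y0 in range(int(y.max())-95,int(y.max())-5,15):
        r=p[abs(y-y0)<2.5]; 
        if len(r)>8: print(y0,r[:,0].min().round(1),r[:,0].max().round(1),r[:,2].mean().round(1))
```

```text
w2 12748 normal [0.001 0.001 1.   ] z [457.3 185.4 160. ] far y [ 97.6 225.6]
146 487.2 493.9 159.8
161 416.7 494.7 160.0
176 417.7 495.7 160.0
191 418.3 496.6 159.9
206 419.2 497.8 160.0
side2 448 normal [ 0.002 -0.001  1.   ] z [441.6 173.4 160.7] far y [102.6 227.4]
132 415.8 437.2 161.2
147 417.8 436.7 161.2
162 418.2 438.1 160.9
177 419.9 497.0 160.9
192 420.9 497.1 160.7
207 420.1 498.0 160.7
```

Run:
```python
from turn import *
movel([456.2,162.7,60],max_speed=150); 
print('guard',movel([456.2,162.7,41],max_speed=40,guard=8)); rep('placed')
open_gripper(); movel([456.2,162.7,190],max_speed=250)
hp=np.array([605.3,153.8]); a=3.085-1.35
q=hp+150*np.array([np.cos(a),np.sin(a)])
movep(*down([*q,270],a+np.pi/2+np.pi)); rep('over lamp')
c=grab('wrist','w3'); grab('top','top3'); grab('side','side3')
from m import rect,big
P=cloud(c); H=cv2.cvtColor(c['image'],cv2.COLOR_BGR2HSV).astype(int)
m=(H[...,0]>5)&(H[...,0]<20)&(H[...,1]>150)&(P[...,2]>212)&(P[...,2]<228); print('grip',m.sum(),P[m].mean(0).round(1),rect(P[m][:,:2]),'expected',q)
for T in('top3','side3'):
    c=load(T);P=cloud(c);H=cv2.cvtColor(c['image'],cv2.COLOR_BGR2HSV).astype(int)
    near=(abs(P[...,0]-456)<90)&(abs(P[...,1]-163)<110)
    g=near&(H[...,0]>55)&(H[...,0]<90)&(H[...,1]>80)&(abs(P[...,2]-32)<5); s=near&(P[...,2]>66)&(P[...,2]<80)
    print(T,np.median(P[g][:,2]),rect(P[g][:,:2]),rect(P[s][:,:2]))
```

```text
guard True
placed 14.64 [455.9 162.8  40.6] F [-1.8  0.2 12.7] gap 34.5 q [-0.84  0.65  0.51  2.11 -0.63  0.53  0.08]
over lamp 16.77 [580.3 300.3 268.7] F [ 0.4 -1.4 -0.4] gap 85.6 q [-0.98  0.61  0.68  1.47 -0.39  1.21 -0.08]
grip 1024 [579.6 303.4 218.3] (array([579.7, 302.7]), array([20.4, 21. ]), 1.506) expected [580.77998486 301.78232617]
top3 31.919958140627614 (array([456.4, 161. ]), array([ 78. , 127.3]), 1.508) (array([457.1, 161.4]), array([36.3, 60.3]), 1.516)
side3 31.655680227052926 (array([456.1, 164. ]), array([ 79.3, 128.8]), 1.496) (array([456.5, 163. ]), array([37.9, 61.3]), 1.489)
```

View pics/top3.png

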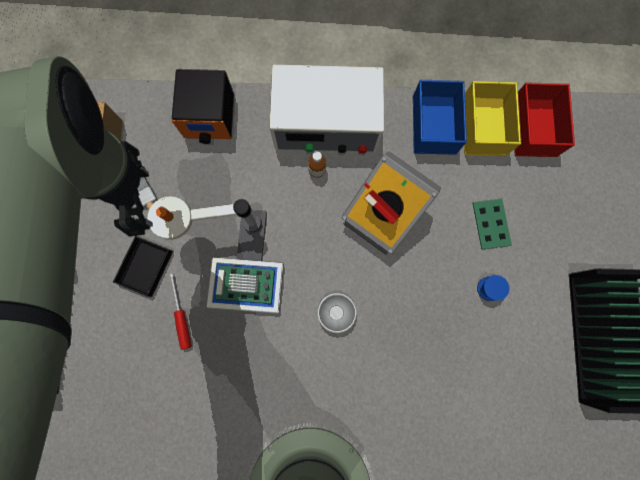

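The board sits in the bed at (246,284) in the top view, level and within 2 mm of centre, with the isolator still off. Next I'll swing the lamp along its arc.

Run:
```python
from turn import *
hp=np.array([605.3,153.8]); a0=1.739; r=150.
f=lambda a,z:down([*(hp+r*np.array([np.cos(a),np.sin(a)])),z],a+np.pi/2+np.pi)
A=np.linspace(a0,3.085,13)
print([None if (k:=inverse_kinematics(*f(a,187))) is None else k[6].round(2) for a in A])
p,F=f(a0,187); p[:2]=[580,302.8]
print('guard',movel(p,frame=F,max_speed=120,guard=12)); rep('in')
clamp(); rep('clamp')
for a in A[1:]:
    p,F=f(a,187); movel(p,frame=F,max_speed=90)
    if abs(a-A[6])<.01: rep('mid')
rep('end'); wait(.3)
open_gripper(); p[2]=290; movel(p,max_speed=200); rep('out')
movep(*iso(1.38,130,1)); c=grab('top','top4'); grab('side','side4'); rep('iso')
for T in('top4','side4'):
    c=load(T);P=cloud(c);H=cv2.cvtColor(c['image'],cv2.COLOR_BGR2HSV).astype(int)
    m=(H[...,0]>5)&(H[...,0]<20)&(H[...,1]>150)&(abs(P[...,2]-220)<5)&(abs(P[...,0]-456)<90)&(abs(P[...,1]-163)<90); print(T,m.sum(),P[m].mean(0).round(1))
```

```text
[np.float64(-0.04), np.float64(0.06), np.float64(0.15), np.float64(0.24), np.float64(0.34), np.float64(0.44), np.float64(0.54), np.float64(0.65), np.float64(0.75), np.float64(0.86), np.float64(0.98), np.float64(1.1), np.float64(1.22)]
guard False
in 17.77 [580.4 302.8 187.7] F [ 0.  -0.4 -0.5] gap 84.9 q [-0.96  0.68  0.64  1.56 -0.44  1.05 -0.04]
clamp 18.4 [580.2 302.9 187.4] F [-1.3  0.1  5.7] gap 19.1 q [-0.96  0.68  0.64  1.56 -0.44  1.05 -0.04]
mid 20.41 [492.3 254.7 187.4] F [-7.6  4.6  8.3] gap 18.7 q [-0.93  0.48  0.48  1.83 -0.28  0.9   0.52]
end 22.41 [454.2 161.9 187.3] F [-12.7  -1.   15.2] gap 18.8 q [-0.73  0.34  0.34  2.   -0.15  0.83  1.21]
out 24.03 [455.3 162.2 289.6] F [ 0.7  0.3 -0.6] gap 85.5 q [-0.78  0.21  0.37  1.87 -0.09  1.07  1.15]
iso 25.29 [ 579.  -120.6  208.2] F [-0.2 -0.5  0.3] gap 84.9 q [-0.65  0.36  0.64  2.21  0.82  0.23  1.48]
top4 87 [454.9 160.9 219.7]
side4 60 [454.3 164.9 218.9]
```

View pics/side4.png

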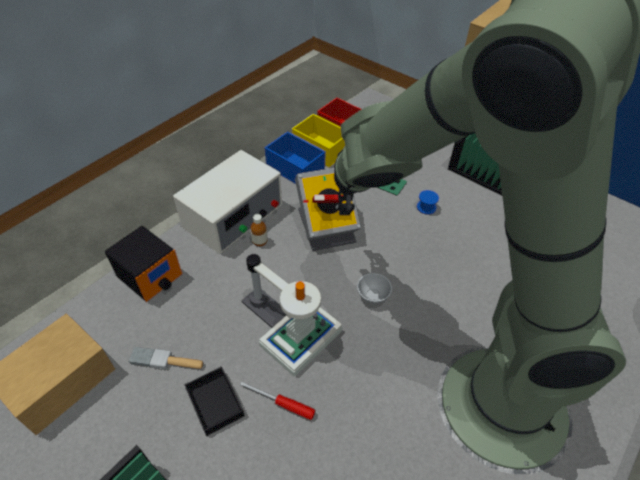

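The lamp head is over the bed (grip at 300,290), about 2 mm off centre. Now I'll turn the isolator back on from the earlier arm posture.

```bash
python3 - <<'E'
from turn import *
p,F=iso(1.38,180,1); movel(p,frame=F)
goto_joints([0.19,0.31,-0.38,2.17,1.25,0.55,1.12])
turn(1.39,0.0)
goto_joints([1.174,0.521,-0.036,1.599,0.021,1.021,-0.113]); rep('home')
grab('top','top5'); grab('side','side5')
for T in('top5','side5'):
    c=load(T);P=cloud(c);H=cv2.cvtColor(c['image'],cv2.COLOR_BGR2HSV).astype(int)
    m=(H[...,0]>5)&(H[...,0]<20)&(H[...,1]>150)&(abs(P[...,2]-220)<5)&(abs(P[...,0]-456)<90)&(abs(P[...,1]-163)<90); print(T,m.sum(),P[m].mean(0).round(1))
E
python3 iso.py 5
```

```text
pre 27.37 [ 578.4 -120.8  207.8] F [-1.1 -0.3  0.5] gap 85.7 q [ 0.19  0.31 -0.38  2.18  1.25  0.56  1.13]
guard False
in 28.28 [ 621.6 -151.5  133. ] F [ 0.2 -0.  -0.2] gap 85.5 q [ 0.19  0.5  -0.32  2.13  1.56  0.51  0.87]
clamped 28.94 [ 621.4 -151.5  132.7] F [-6.8  2.9  7.5] gap 12.3 q [ 0.19  0.5  -0.32  2.13  1.56  0.51  0.87]
th 1.04 29.44 [ 621.5 -151.8  132.9] F [-6.6  2.8  8.1] gap 12.0 q [ 0.21  0.51 -0.34  2.13  1.57  0.52  0.53]
th 0.69 29.94 [ 621.5 -152.1  133.1] F [-6.2  0.8  9.2] gap 11.8 q [ 0.23  0.51 -0.36  2.13  1.57  0.53  0.18]
th 0.35 30.44 [ 621.5 -152.4  133.2] F [-7.4 -0.4 10.6] gap 11.7 q [ 0.25  0.51 -0.38  2.13  1.57  0.55 -0.16]
th 0.00 30.94 [ 621.3 -152.8  133.2] F [-8.8 -1.2 13.1] gap 12.0 q [ 0.27  0.51 -0.41  2.13  1.57  0.56 -0.51]
out 32.25 [ 578.8 -121.7  207.8] F [-0.9 -0.9  0. ] gap 85.5 q [ 0.26  0.32 -0.47  2.17  1.27  0.58 -0.27]
home 34.41 [ 201.6 -591.8  209.3] F [ 0.8 -0.1  0.8] gap 85.4 q [ 1.17  0.52 -0.04  1.6   0.02  1.02 -0.11]
top5 88 [454.9 161.1 219.6]
side5 61 [454.5 164.9 218.9]
side [-0.467  0.331  0.82 ] 34.9 yaw -0.6169 1585 2.13
yellow (array([ 2.4, -1. ]), array([124.5, 148.9]), 3.134) [ 630.8 -157.8  116.6]
bar h [12.8 46.5 52. ] top 109 (array([-4.3, -0.9]), array([14.6, 55.3]), 0.023) all (array([ 4.3, -5.3]), array([25.3, 73.1]), 3.124)
white 38 [38.42803526 -0.3755424 ]
bartop all (array([ 9.5, -0.6]), array([14.6, 82.9]), 0.019) [ 612.4 -144.3  161.7]
disc 135 ((-0.47794824838638306, -0.516880452632904), 30.94277000427246) [ 629.1 -156.1  114.9]
```

View pics/top5.png

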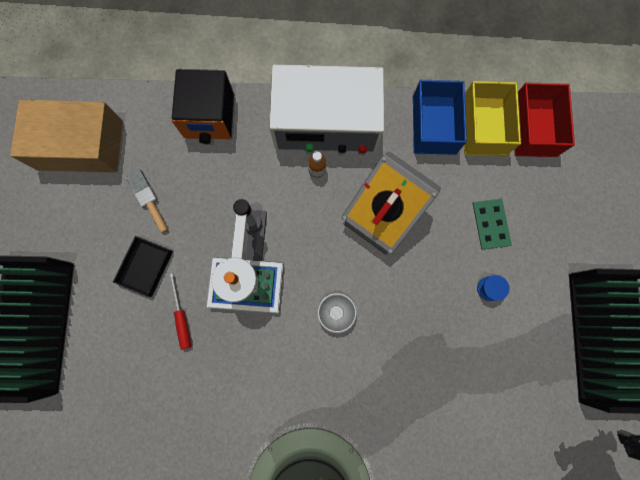

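The isolator pointer is back up the slope (395,197), the lamp head is over the bed (232,280), the board is in the rim, and the other items look undisturbed.

```bash
python3 -c "
from workcell import *
print(finish_job())"
```

```text
the job is handed in; nothing more can be done
None
```

Job handed in at about 34 s: the isolator was turned off, the board laid in the bed, the lamp centred to about 2 mm and the isolator turned back on, with the other items looking unmoved in the last picture; no verdict came back.

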